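Load a casting in the hold-down fixture and set the clamp screw's clearance

ROBOT

A 6-joint arm with a two-finger parallel gripper is mounted at the origin on a cart in front of the work surface, level with it; the furniture and walls round the work are solid. World frame = base frame: x ahead of the robot, y to its left, z up, the work surface at z = 0. Lengths are in m, angles in rad, forces in N, time in s.
With the tool pointing down it reaches from about 0.3 to 0.775 m from the base axis. Payload 14.6 kg.
Tool frame: the origin (TCP) lies on the mounting face of the last link; the fingertips stand 199 mm ahead of it and the grasp point (between the pads) lies 180 mm ahead of it; z points along the fingers, y is the direction in which the jaws open and shut (so a half turn about z gives the same grasp; the last joint's range is limited). The gripper opens to 94 mm and grips with 3 to 60 N. Pads are 16 mm wide; open, the fingers measure 119 mm over their backs; the gripper's body (75 mm by 177 mm) begins 78 mm behind the grasp point.
Start: joints at [1.082, 0.3, 1.521, -0, 1.321, -0.067], TCP at [0.225, 0.502, 0.405] pointing down, gripper open.
Joint ranges: [-3.03, 3.03], [-0.79, 2.21], [0.23, 2.52], [-1.04, 4.18], [0, 3.07], [-2.55, 2.55]. Speed limits (rad/s): [2.22, 2.22, 2.57, 3.14, 3.14, 3.14].

INTERFACE

Orientations are given as [roll, pitch, yaw] about the fixed x, y, z axes, in that order (R = Rz(yaw) Ry(pitch) Rx(roll)).
In Python, from station import sensors, vision, job gives the robot as it stands. The module is installed in compiled form; this text tells all that it offers.
- The arm moves only by the tool arm_command, never from a script. Its argument "plan" is one flat list of numbers, 5 for each row, row after row: the closure, from -1 (fully open) to 1 (shut), so that 0 is half open, then the shift along the world's x, y, z scaled (see below), then the turn about the world's z scaled (see below). A call has 1 to 20 rows; each row is the pose to reach, as a shift and turn from the pose commanded when the call began; what a row does not reach only later rows make up. The controller multiplies each number of a shift by 400 mm and each number of a turn by 120 degrees. A row lasts 1/10 s, in which the tool goes at most 50 mm and 8.59 degrees, less where a joint would pass 70% of its speed; a pose out of reach is approached as far as the arm can. A call with a number of a shift or a turn outside -1 to 1 is refused whole. A call with a gripper value outside its range is refused whole. The fingers move at their own pace and stop on an object; "newtons" is the grip in N (left out, the last holds). Time passes only in rows, so rows that repeat a pose let the fingers close. It gives the time, the measured TCP pose, the force and the opening at its end, in the units of the state.
- sensors.get_obs(): the state, without advancing time (a new reading comes with each control period).
- vision.camera(name): name is "side" or "top" or "wrist"; returns the picture (400x640x3 uint8, blue, green, red); there is no depth.
- vision.camera_params(name): a dict with "intrinsics" (3x3 intrinsics, pixels), "rvec" (rotation vector, rad) and "tvec" (3), from world to camera coordinates, as OpenCV has them. Camera axes: x right, y down, z forward; pixel columns grow to the right and rows downward; lengths in m; the calibration is good to about 2 mm. A picture is of the moment at which its call begins: read the wrist's pose just before it. camera_params takes no time and is no camera call; for the wrist camera it gives the pose at the moment of the call.
- job.hand_in(): hands the job in, once; it reports no verdict.
Trained networks look in the newest picture that a camera, given by its name, has taken for a name from the list of things; names that differ only in an ending like _2 or _b are one class to them, and where a whole thing is asked for, a point or a joint stands for the part that bears it (a point fixed in the world has none). Each returns a list of dicts, best first, with "confidence" (0 to 1); they miss things now and then, are a little off and sometimes report something else, mostly with a low value. They report only what shows in the picture. A call takes as long as a camera call.
- vision.search_frame(name, camera): "at" ([row, column] in pixels, amid what is visible of it).
- vision.silhouettes(name, camera): "mask" (400x640 bool, what is visible of it) and "at" ([row, column] in pixels, amid what is visible of it).
- vision.pinpoint(name, camera): "at" ([row, column] in pixels: a listed point, or the origin of a listed thing).
The state is a dict: "time_s": time; "qpos": joint angles; "joint_vel": joint speeds; "tau": joint torques, N m; "ee_pos": TCP position; "eef_rot": TCP orientation; "force": force on the tool from outside, world axes, zero at the start; "moment": the same for the moment, N m; "grip_width": finger opening in m.
Only numpy, scipy, OpenCV 4.12 (cv2) and the standard library are available. Lean on these libraries where they do the work, as an engineer would, in place of code of your own. Each camera call takes 0.05 s, during which the arm holds its last target.

TASK

Load the long casting into the hold-down fixture: pull the loading slide out by its handle as far as it goes, lay the casting flat inside the slide's rim, let go of it and push the slide fully home under the bridge. Then push the clamp screw's crank round clockwise (seen from above) until the screw bottoms, and back it off a quarter turn, so that the casting is kept down but not pinched. Leave the short casting and the loose clamp blocks alone.

Things in the scene. Friction and masses are not known exactly. Their poses are not given: they have to be found in the camera images.
- fixture: Hold-down fixture fixed on the bench: aluminium base plate (x -150..65, y -70..70 mm, 10 thick, on 6 mm feet), a bridge over the loading slide (beam x -20..20, y -66..66, underside 57, top 70 mm above the bench; 98 mm between posts) and a vertical clamp screw through the beam. Origin on the bench under the screw; z up; the slide comes out along its own -x, roughly to the robot's left.
- slide (a joint): Travel of the loading slide, m: 0 fully home against its back stop, 0.105 fully out against its front stop. It stays where it is left; friction about 2 N.
- slide_floor (a point): Centre of the slide's tray, on its floor (21.5 mm above the bench); its axes are those of the fixture and it moves with the slide. The tray inside its rim is 126 mm along x and 74 mm along y; the rim is 5 mm thick and stands 6 mm above the floor.
- slide_handle (a point): Middle of the slide's bow handle: a round dark steel bar 12 mm thick, 72 mm long, parallel to the fixture's y axis, its axis 55.5 mm above the bench and 44 mm in front of the tray rim's outer face, nothing above it. Moves with the slide; axes as the fixture's.
- crank (a joint): Angle of the clamp screw, rad: grows as the crank turns clockwise seen from above, which lowers the screw 6 mm a turn; at 4.0 it bottoms (its collar meets the steel seat ring on the beam, a hard stop); smaller is backed off; stop at 0 too. Stays where it is left; friction about 0.12 N m.
- crank_axis (a point): Point on the screw's vertical axis at the top of its hub (hub 26 mm across), about 90 mm above the bench when bottomed. Its x axis points along the crank arm towards the knob.
- crank_knob (a point): Middle of the upright black knob at the end of the crank arm, 50 mm from the screw's axis, 108 mm above the bench when bottomed. Knob 38 mm tall, 18 to 22 mm across, fixed to the arm; its top is 19 mm above this point, the tops of arm (16 mm wide) and hub 18 to 20 mm below it, so fingers can pass over them and push the knob from the side.
- casting: The long casting to load: a pale grey metal part like a shallow open box with four closed walls and round bosses inside, 60 x 110 x 28 mm (x, y, z), loose, lying flat on the bench at the left. Origin at the centre of its underside; its long side is its y axis.
- short_casting: The other casting, not to be used: pale grey, 67 x 100 x 28 mm, partly open walls, loose, on the front strip of the bench to the right. Origin at the centre of its underside.
- block_a: Loose dark clamp block, 24 x 63 x 28 mm, behind the work. A bystander; origin at the centre of its underside.
- block_b: Loose dark clamp block, 24 x 60 x 29 mm, behind the work. A bystander; origin at the centre of its underside.
- block_c: Loose dark clamp block, 25 x 52 x 21 mm, behind the work. A bystander; origin at the centre of its underside.

How it is judged:
By the outcome, as a careful person would: the job done as asked, in the order asked, and still so for the second after the job is handed in, with the robot touching nothing.
It also fails if it takes over 72 s, if anything falls off the work surface, if the arm or the gripper's body presses on something with over 40 N, if the wrist force passes 120 N, or if a joint passes its speed limit or range.

## Working session

There is one attempt and no reset: what is moved stays moved. The work goes in short steps, Python scripts to look and compute and a tool call to move; the robot and the scene stay as the last step left them, time stands still between calls to the robot, and variables do not carry over. Pictures are saved under pics/ and viewed, and the job is handed in when it is done.

Besides the shell and the picture viewer there is one more tool, called after "Emit:" by a JSON object that holds its "api" and its "payload", one argument or row to a line. arm_command: Moves the arm, as the interface text tells. Its arguments: {"type":"object","properties":{"plan":{"type":"array"},"newtons":{"type":"number"}},"required":["plan"]}

```bash
mkdir -p pics
cat > h.py <<'E'
import numpy as np, cv2
from station import sensors, vision, job
def cam(n):
    p=vision.camera_params(n); R=cv2.Rodrigues(np.array(p["rvec"],float))[0]
    return np.array(p["intrinsics"],float),R,np.array(p["tvec"],float).ravel()
def ray(n,at,z,c=None):
    K,R,t=c or cam(n)
    d=R.T@np.linalg.inv(K)@np.array([at[1],at[0],1.]); o=-R.T@t
    return o+d*(z-o[2])/d[2]
def proj(n,P,c=None):
    K,R,t=c or cam(n); q=K@(R@np.array(P)+t); return q[:2]/q[2]  # col,row
E
python3 - <<'E'
from h import *
for n in ["top","side","wrist"]:
    cv2.imwrite(f"pics/{n}0.png",vision.camera(n))
    K,R,t=cam(n); print(n,K[0,0],-R.T@t,R[2])
o=sensors.get_obs(); print(o)
Z={"fixture":0,"slide_floor":.0215,"slide_handle":.0555,"crank_axis":.09,"crank_knob":.108,"casting":0,"short_casting":0,"block_a":0}
for n in ["top","side"]:
    for k,z in Z.items():
        for r in vision.pinpoint(k,n)[:3]: print(n,k,np.round(r["at"],1),round(r["confidence"],2),ray(n,r["at"],z).round(4))
E
```

```text
top 491.1205974258879 [0.38595819 0.07720578 1.48123539] [ 0.15635321 -0.00966478 -0.98765392]
side 417.7372799778724 [0.66268672 0.84219671 0.73448018] [-0.03924131 -0.75780473 -0.65130032]
wrist 338.0982989346974 [0.15948538 0.53158213 0.3842283 ] [ 0.22716607 -0.10279087 -0.96841603]
{'time_s': 0.15, 'qpos': array([ 1.08239175e+00,  3.00331867e-01,  1.52137424e+00, -4.06466850e-06,
        1.32071451e+00, -6.65983056e-02]), 'joint_vel': array([ 9.79765334e-04,  5.09192945e-05, -3.75433596e-04,  3.66761782e-04,
       -9.43378247e-04,  1.24019562e-03]), 'tau': array([-1.60607783e-04, -5.31961977e+01, -3.52822208e+01,  7.07860873e-02,
        2.36075063e-02, -4.09811253e-05]), 'ee_pos': array([0.22517081, 0.50178029, 0.40425015]), 'eef_rot': array([-3.14076627e+00, -5.11712032e-05,  2.71978737e+00]), 'force': array([-0.10342664, -0.29116402, -0.83763912]), 'moment': array([ 0.03891481, -0.02247891, -0.01892465]), 'grip_width': 0.09427806037095633}
top fixture [232.6 344.9] 0.57 [ 0.536  -0.0053  0.    ]
top slide_floor [232.7 339.1] 0.65 [0.5335 0.0132 0.0215]
top slide_handle [225.
[... 365 characters left out ...]
57 0.    ]
top block_a [158.2 330. ] 0.69 [0.7676 0.0383 0.    ]
top block_a [185.4 229.9] 0.66 [0.6823 0.346  0.    ]
side fixture [198.  343.4] 0.84 [ 0.5411 -0.0185  0.    ]
side slide_floor [198.  347.2] 0.57 [0.5347 0.0071 0.0215]
side slide_handle [216.6 342. ] 0.71 [0.5604 0.1148 0.0555]
side crank_axis [173.  351.2] 0.7 [ 0.5262 -0.0109  0.09  ]
side crank_knob [170.9 364.6] 0.55 [0.4954 0.0056 0.108 ]
side casting [324.2 396.2] 0.73 [0.474  0.3763 0.    ]
side short_casting [163.  372.7] 0.57 [ 0.4366 -0.1773  0.    ]
side block_a [316.1 289.3] 0.82 [0.6883 0.3478 0.    ]
side block_a [214.9 254.5] 0.67 [0.7781 0.0392 0.    ]
side block_a [268.7 252. ] 0.63 [ 0.7726  0.2193 -0.    ]
```

View pics/top0.png

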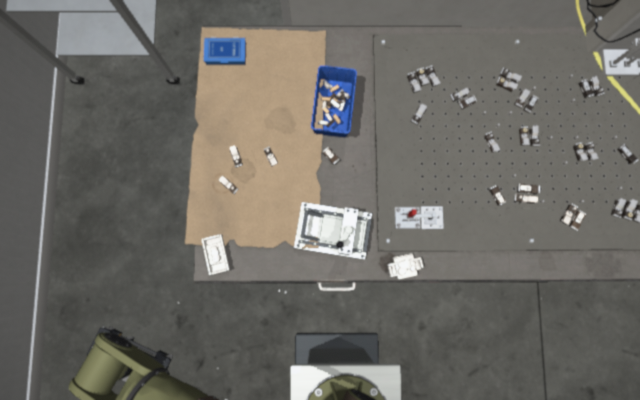

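View pics/side0.png

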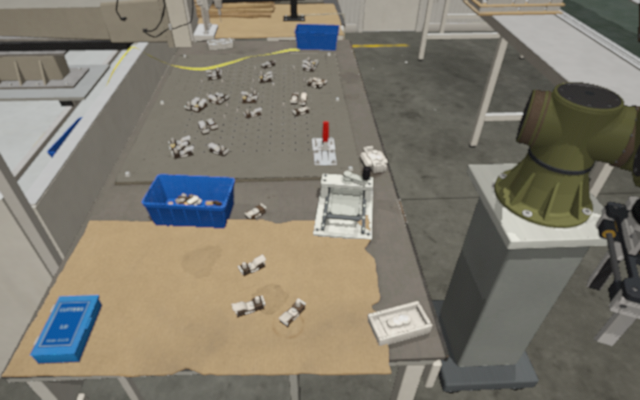

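View pics/wrist0.png

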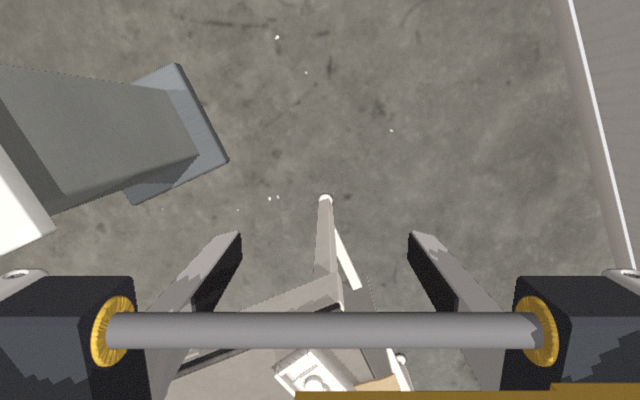

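Run:
```python
import cv2
a=cv2.imread("pics/top0.png")[190:290,190:440]; cv2.imwrite("pics/topz.png",cv2.resize(a,None,fx=3.2,fy=3.2,interpolation=cv2.INTER_CUBIC))
a=cv2.imread("pics/side0.png")[140:360,290:450]; cv2.imwrite("pics/sidez.png",cv2.resize(a,None,fx=2.7,fy=2.7,interpolation=cv2.INTER_CUBIC))
```

```text
(no output)
```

View pics/topz.png

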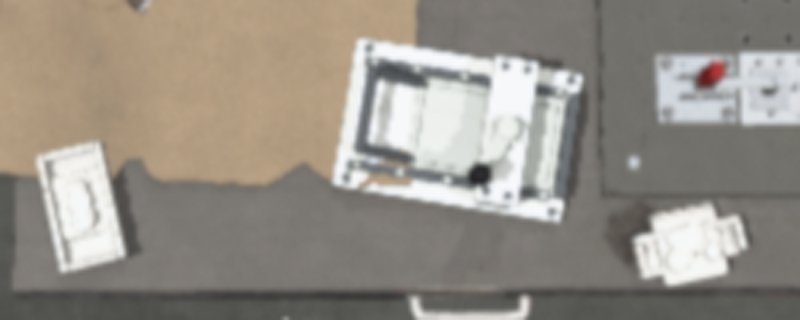

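View pics/sidez.png

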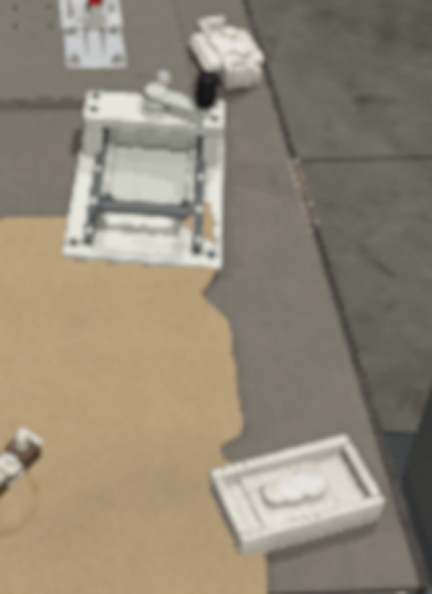

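Run:
```python
from h import *
from scipy.optimize import least_squares
c=cam("top")
px=np.array([(360,40),(582,72),(560,222),(335,187)])/3.2+190
W=np.array([ray("top",(p[1],p[0]),.016,c)[:2] for p in px]); print(W.round(4))
M=np.array([(-.15,.07),(.065,.07),(.065,-.07),(-.15,-.07)])
def T(p,M): 
    C,S=np.cos(p[2]),np.sin(p[2]); return M@np.array([[C,S],[-S,C]])+p[:2]
f=lambda p:(T(p,M)-W).ravel()
r=least_squares(f,[.54,-.01,-1.6]);print("top",r.x,r.fun.round(4))
c=cam("side")
px=np.array([(65,253),(85,95),(222,100),(220,268)])/2.7+[290,140]
for n in ["top","side"]:
    for s in vision.silhouettes("casting",n)[:2]:
        m=s["mask"].astype(np.uint8); 
        cc=max(cv2.findContours(m,0,2)[0],key=cv2.contourArea)
        print(n,s["confidence"],np.round(s["at"]),m.sum(),cv2.minAreaRect(cc))
        pts=np.array([ray(n,(q[0][1],q[0][0]),.028)[:2] for q in cc],np.float32)
        print(cv2.minAreaRect(pts), cv2.boxPoints(cv2.minAreaRect(pts)).round(4).tolist())
```

```text
[[ 0.626   0.1227]
 [ 0.5949 -0.0865]
 [ 0.4543 -0.0633]
 [ 0.4875  0.1457]]
top [ 0.53408105 -0.01234187 -1.72668432] [ 0.0005  0.0022 -0.0018 -0.0009  0.0005 -0.0024  0.0008  0.001 ]
top 0.7 [254. 216.] 820 ((215.6411590576172, 254.63528442382812), (37.745906829833984, 22.018444061279297), 77.47119140625)
((0.4696556329727173, 0.3775656521320343), (0.1104951724410057, 0.06408765912055969), 13.91867733001709) [[0.4083000123500824, 0.3953999876976013], [0.4237000048160553, 0.33320000767707825], [0.531000018119812, 0.3598000109195709], [0.5156000256538391, 0.421999990940094]]
side 0.68 [320. 396.] 1931 ((399.0000915527344, 323.5000305175781), (34.44005584716797, 61.361507415771484), 75.96376037597656)
((0.47548195719718933, 0.3913125991821289), (0.11797560006380081, 0.07297857850790024), 12.204334259033203) [[0.4101000130176544, 0.41449999809265137], [0.4255000054836273, 0.3431999981403351], [0.5408999919891357, 0.36809998750686646], [0.5253999829292297, 0.43939998745918274]]
```

Emit:
{"api": "arm_command", "payload": {
  "plan": [-1,0.82,-0.965,-0.11,0.127,-1,0.82,-0.965,-0.11,0.127,-1,0.82,-0.965,-0.11,0.127,-1,0.82,-0.965,-0.11,0.127,-1,0.82,-0.965,-0.11,0.127,-1,0.82,-0.965,-0.11,0.127,-1,0.82,-0.965,-0.11,0.127,-1,0.82,-0.965,-0.11,0.127,-1,0.82,-0.965,-0.11,0.127,-1,0.82,-0.965,-0.11,0.127,-1,0.82,-0.965,-0.11,0.127,-1,0.82,-0.965,-0.11,0.127,-1,0.82,-0.965,-0.11,0.127,-1,0.82,-0.965,-0.11,0.127]
}}

```text
time_s: 2.45
ee_pos: [0.5524, 0.1171, 0.361]
eef_rot: [3.141, 0.0, 2.987]
force: [0.1, -1.0, -0.4]
grip_width: 0.094
```

Run:
```python
from h import *
o=sensors.get_obs(); print(o["time_s"],o["ee_pos"],o["eef_rot"],o["force"])
c=cam("wrist"); cv2.imwrite("pics/w1.png",vision.camera("wrist"))
for k,z in {"slide_handle":.0555,"slide_floor":.0215,"crank_axis":.09,"crank_knob":.108,"fixture":0}.items():
    for r in vision.pinpoint(k,"wrist")[:2]: print(k,np.round(r["at"],1),round(r["confidence"],2),ray("wrist",r["at"],z,c).round(4))
```

```text
2.45 [0.55242527 0.11708813 0.36100245] [3.14138747e+00 2.64479055e-04 2.98739465e+00] [ 0.1002881  -0.95021601 -0.40100177]
slide_floor [193.7 212.9] 0.68 [0.5387 0.0102 0.0215]
crank_axis [212.6 160.1] 0.96 [ 0.5348 -0.0083  0.09  ]
crank_axis [196.5 211.4] 0.72 [0.5284 0.0339 0.09  ]
crank_knob [157.7 166.5] 0.77 [0.4934 0.0166 0.108 ]
fixture [190.6 200.6] 0.84 [ 0.5374 -0.0095  0.    ]
fixture [113.5   6. ] 0.3 [ 0.4332 -0.1783  0.    ]
```

View pics/w1.png

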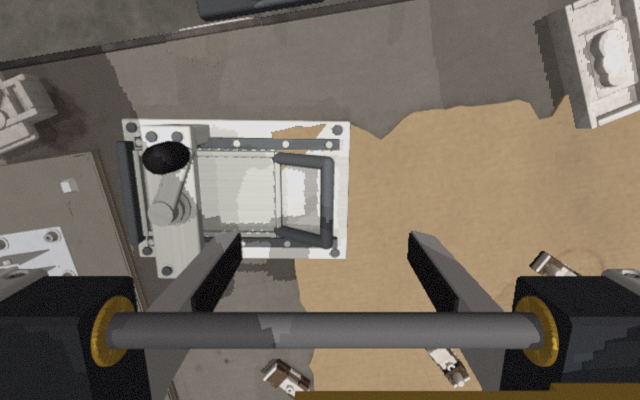

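Run:
```python
from h import *
c=cam("wrist")
for at in [(159,327),(246,326),(201,327)]: print(ray("wrist",at,.0575,c).round(4))
a=ray("wrist",(119.5,349.5),.016,c);b=ray("wrist",(257.5,346.5),.016,c);d=ray("wrist",(121,123),.016,c);print(a,b,d, np.degrees(np.arctan2(*(a-b)[1::-1])),np.degrees(np.arctan2(*(d-a)[1::-1])))
u=np.array([np.cos(-1.727),np.sin(-1.727)]);v=np.array([-u[1],u[0]])
print((a[:2]+b[:2])/2+u*.15)
```

```text
[0.5183 0.1243 0.0575]
[0.5952 0.1115 0.0575]
[0.5542 0.1187 0.0575]
[0.49037887 0.15017387 0.016     ] [0.62770207 0.128169   0.016     ] [ 0.45901343 -0.05920763  0.016     ] 170.89623801906845 -98.51958202041517
[ 0.53570508 -0.00900231]
```

Emit:
{"api": "arm_command", "payload": {
  "plan": [-0.2,0.006,0.005,-0.1,0,-0.2,0.006,0.005,-0.2,0,-0.2,0.006,0.005,-0.25,0,-0.2,0.006,0.005,-0.305,0,-0.2,0.006,0.005,-0.305,0,0.8,0.006,0.005,-0.305,0,0.8,0.006,0.005,-0.305,0,0.8,0.006,0.005,-0.305,0,0.8,0.006,0.005,-0.305,0,0.8,0.006,0.005,-0.305,0,0.8,0.006,0.005,-0.305,0,0.8,0.006,0.005,-0.305,0],
  "newtons": 20
}}

```text
time_s: 3.95
ee_pos: [0.5556, 0.1178, 0.2388]
eef_rot: [3.141, 0.0, 2.986]
force: [-0.2, -0.1, 2.3]
grip_width: 0.0111
```

Emit:
{"api": "arm_command", "payload": {
  "plan": [0.8,0.002,0.013,0,0,0.8,0.006,0.039,0,0,0.8,0.011,0.07,0,0,0.8,0.016,0.1,0,0,0.8,0.021,0.132,0,0,0.8,0.026,0.164,0,0,0.8,0.031,0.196,0,0,0.8,0.036,0.228,0,0,0.8,0.039,0.246,0,0,0.8,0.04,0.254,0,0,0.8,0.041,0.259,0,0,0.8,0.041,0.259,0,0]
}}

```text
time_s: 5.15
ee_pos: [0.5725, 0.2193, 0.2386]
eef_rot: [-3.135, -0.0, 2.986]
force: [-0.3, -33.4, 10.9]
grip_width: 0.0116
```

Emit:
{"api": "arm_command", "payload": {
  "plan": [0.8,-0.001,-0.006,0,0,-0.2,-0.001,-0.006,0,0,-0.2,-0.001,-0.006,0,0,-0.2,-0.001,-0.006,0,0,-0.2,-0.001,-0.006,0.1,0,-0.2,-0.001,-0.006,0.2,0,-0.2,-0.001,-0.006,0.3,0,-0.2,-0.001,-0.006,0.3,0]
}}

```text
time_s: 5.95
ee_pos: [0.5717, 0.2197, 0.3644]
eef_rot: [3.138, 0.008, 2.986]
force: [0.3, -0.3, -0.2]
grip_width: 0.0559
```

Run:
```python
from h import *
o=sensors.get_obs(); print(o["time_s"],o["ee_pos"],o["eef_rot"],o["force"])
c=cam("wrist"); cv2.imwrite("pics/w2.png",vision.camera("wrist"))
for k,z in {"slide_handle":.0555,"slide_floor":.0215,"crank_axis":.09,"crank_knob":.108,"casting":0}.items():
    for r in vision.pinpoint(k,"wrist")[:2]: print(k,np.round(r["at"],1),round(r["confidence"],2),ray("wrist",r["at"],z,c).round(4))
```

```text
5.95 [0.57170311 0.21970403 0.36440099] [3.13753468 0.00751087 2.98641538] [ 0.33976913 -0.27045564 -0.15270081]
slide_handle [263.8 456.2] 0.65 [0.6552 0.3323 0.0555]
slide_handle [199.2 322.1] 0.64 [0.5745 0.2189 0.0555]
slide_floor [191.  206.7] 0.94 [0.5575 0.1073 0.0215]
casting [ 51.  476.6] 0.82 [0.4688 0.383  0.    ]
casting [184.   98.6] 0.38 [ 0.5366 -0.0095  0.    ]
```

View pics/w2.png

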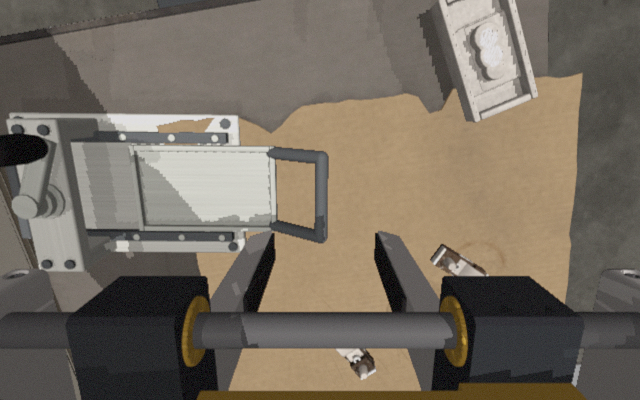

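Run:
```python
import cv2
a=cv2.imread("pics/w2.png"); cv2.imwrite("pics/w2a.png",cv2.resize(a[100:270,60:340],None,fx=2.8,fy=2.8,interpolation=cv2.INTER_CUBIC)); cv2.imwrite("pics/w2b.png",cv2.resize(a[0:130,410:560],None,fx=4,fy=4,interpolation=cv2.INTER_CUBIC))
```

```text
(no output)
```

View pics/w2a.png

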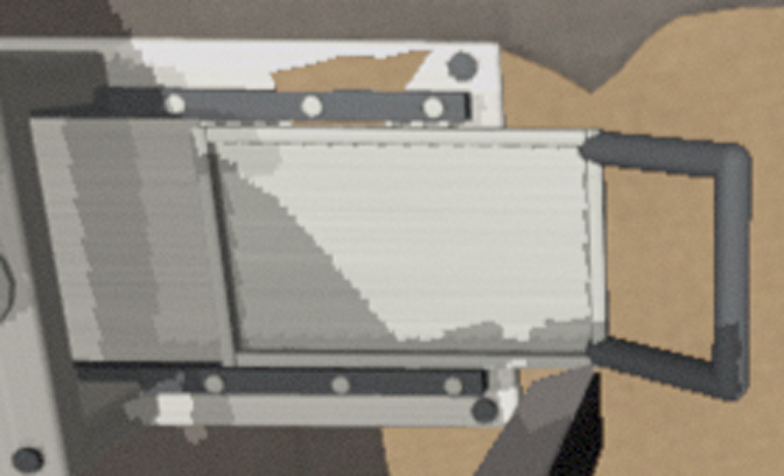

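View pics/w2b.png

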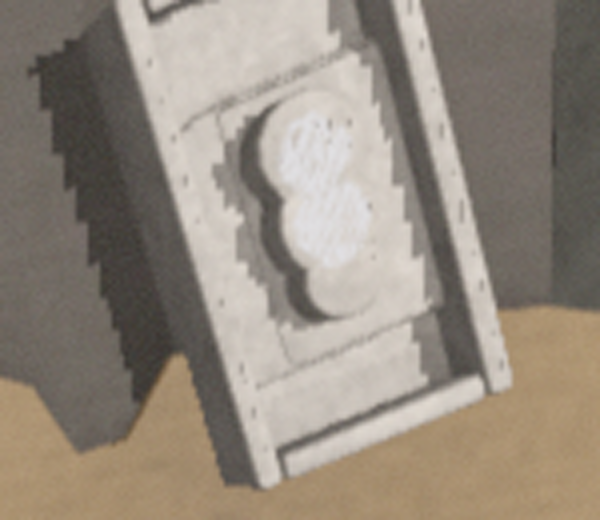

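Run:
```python
from h import *
c=cam("wrist")
def q(l,f,ox,oy,z): return np.array([ray("wrist",(y/f+oy,x/f+ox),z,c)[:2] for x,y in l])
A=q([(203,130),(603,130),(605,362),(232,366)],2.8,60,100,.0275)
print(A.round(4),A.mean(0),[np.linalg.norm(A[i]-A[i-1]).round(4) for i in range(4)])
B=q([(215,145),(588,145),(590,350),(240,352)],2.8,60,100,.0235)
print(B.round(4),B.mean(0),[np.linalg.norm(B[i]-B[i-1]).round(4) for i in range(4)])
ang=lambda d:np.degrees(np.arctan2(d[1],d[0]))
print(ang(A[1]-A[0]),ang(A[2]-A[3]),ang(B[1]-B[0]),ang(B[2]-B[3]))
H=q([(733,268)],2.8,60,100,.0575)[0];print("handle",H,H-.112*np.array([.157,.988]))
C=q([(262,488),(512,385),(118,5),(415,5)],4,410,0,.028);print(C.round(4),ang(C[0]-C[2]),ang(C[1]-C[3]),ang(C[1]-C[0]),np.linalg.norm(C[1]-C[0]))
m=(C[0]+C[1])/2; l=(C[0]-C[2]);l/=np.linalg.norm(l);print("cast ctr",m-l*.055)
```

```text
[[0.5007 0.0538]
 [0.5208 0.1821]
 [0.5989 0.1676]
 [0.5803 0.04  ]] [0.55017416 0.11086223] [np.float64(0.0808), np.float64(0.1298), np.float64(0.0794), np.float64(0.129)]
[[0.506  0.054 ]
 [0.5251 0.1756]
 [0.595  0.1625]
 [0.5768 0.0417]] [0.5507457  0.10845597] [np.float64(0.0718), np.float64(0.1231), np.float64(0.0711), np.float64(0.1221)]
81.08630417311213 81.74678334277066 81.08709558880024 81.44251939558364
handle [0.56575258 0.21785574] [0.54816858 0.10719974]
[[0.5272 0.3623]
 [0.5136 0.4173]
 [0.4257 0.3376]
 [0.4352 0.3977]] 13.696147178050897 14.008692423260147 103.86610600215101 0.05662240174354603
cast ctr [0.4669875  0.37680468]
```

Run:
```python
from h import *
vision.camera("wrist");
o=sensors.get_obs(); print(o["time_s"],o["ee_pos"],o["eef_rot"])
c=cam("wrist"); a=vision.camera("wrist")
cv2.imwrite("pics/w3.png",a)
cv2.imwrite("pics/w3a.png",cv2.resize(a[100:270,60:340],None,fx=2.8,fy=2.8,interpolation=cv2.INTER_CUBIC)); cv2.imwrite("pics/w3b.png",cv2.resize(a[0:130,410:560],None,fx=4,fy=4,interpolation=cv2.INTER_CUBIC))
t=vision.camera("top"); cv2.imwrite("pics/t3.png",cv2.resize(t[190:290,190:440],None,fx=3.2,fy=3.2,interpolation=cv2.INTER_CUBIC))
for k,z in {"slide_handle":.0555,"slide_floor":.0215}.items():
    for n in ["top","side"]:
        if k=="slide_handle" and n=="side": vision.camera(n)
        for r in vision.pinpoint(k,n)[:1]: print(n,k,r["confidence"],ray(n,r["at"],z).round(4))
```

```text
6.3 [0.57152573 0.21910712 0.35734868] [-3.14069658e+00 -1.86344521e-03  2.98590588e+00]
side slide_handle 0.88 [0.5743 0.2165 0.0555]
top slide_floor 0.72 [0.5605 0.1152 0.0215]
side slide_floor 0.88 [0.5581 0.099  0.0215]
```

View pics/w3a.png

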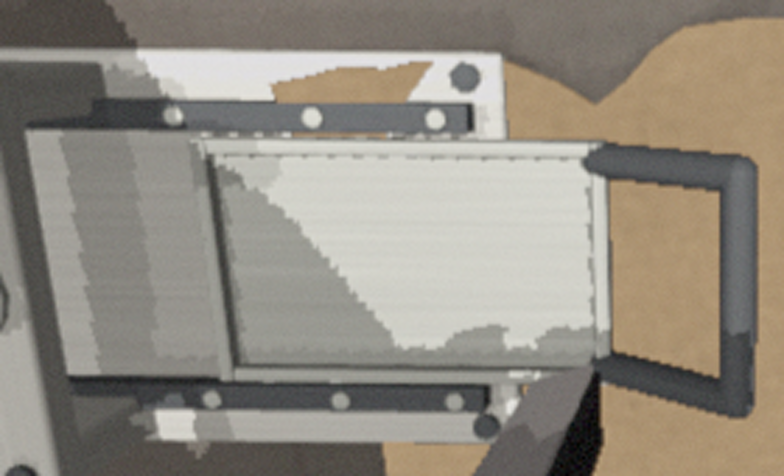

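View pics/t3.png

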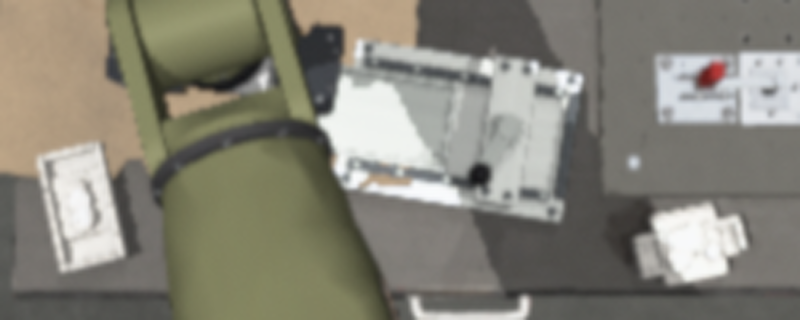

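Run:
```python
from h import *
c=cam("wrist")
def q(l,f,ox,oy,z): return np.array([ray("wrist",(y/f+oy,x/f+ox),z,c)[:2] for x,y in l])
A=q([(203,140),(607,142),(610,377),(232,381)],2.8,60,100,.0275)
print(A.round(4),A.mean(0),[np.linalg.norm(A[i]-A[i-1]).round(4) for i in range(4)])
ang=lambda d:np.degrees(np.arctan2(d[1],d[0]))
print(ang(A[1]-A[0]),ang(A[2]-A[3]))
H=q([(739,283)],2.8,60,100,.0575)[0];print("handle",H,H-.112*np.array([.157,.988]))
```

```text
[[0.5046 0.0523]
 [0.5257 0.1825]
 [0.6058 0.168 ]
 [0.5868 0.0376]] [0.55575048 0.11009588] [np.float64(0.0835), np.float64(0.1319), np.float64(0.0814), np.float64(0.1318)]
80.78691953098925 81.7099504891627
handle [0.57180327 0.21889612] [0.55421927 0.10824012]
```

View pics/w3b.png

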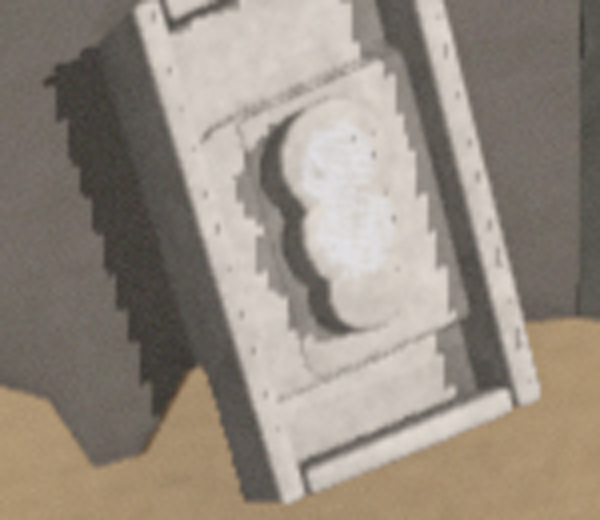

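Emit:
{"api": "arm_command", "payload": {
  "plan": [-1,-0.06,0.09,0,0.05,-1,-0.13,0.195,0,0.1,-1,-0.2,0.3,0,0.15,-1,-0.258,0.394,0,0.19,-1,-0.258,0.394,0,0.19,-1,-0.258,0.394,0,0.19,-1,-0.258,0.394,0,0.19,-1,-0.258,0.394,0,0.19]
}}

```text
time_s: 7.45
ee_pos: [0.4691, 0.3756, 0.3586]
eef_rot: [-3.142, -0.0, -2.902]
force: [0.2, -0.5, 0.1]
grip_width: 0.0938
```

Run:
```python
from h import *
vision.camera("wrist")
o=sensors.get_obs(); print(o["time_s"],o["ee_pos"],o["eef_rot"],o["grip_width"])
c=cam("wrist"); cv2.imwrite("pics/w4.png",vision.camera("wrist"))
for r in vision.pinpoint("casting","wrist")[:2]: print(np.round(r["at"],1),round(r["confidence"],2),ray("wrist",r["at"],0,c).round(4))
```

```text
7.5 [0.46908738 0.37563867 0.35864287] [-3.14154779e+00  2.10400956e-05 -2.90145632e+00] 0.09414016438326653
[187.4 329.1] 0.91 [0.4686 0.3808 0.    ]
```

View pics/w4.png

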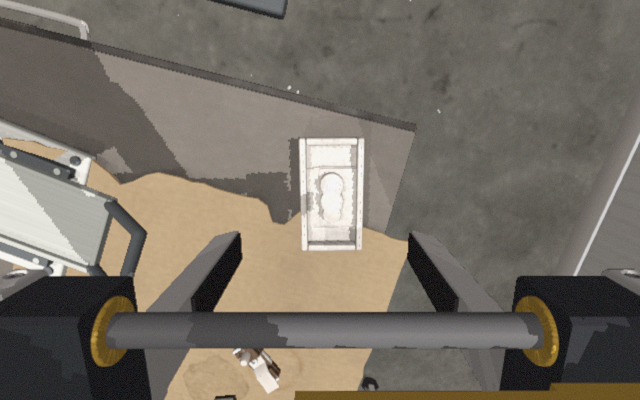

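Run:
```python
from h import *
c=cam("wrist")
A=np.array([ray("wrist",(y,x),.028,c)[:2] for x,y in [(300,138),(363.5,138.5),(362.5,249.5),(301.5,249.5)]])
print(A.round(4),A.mean(0),[np.linalg.norm(A[i]-A[i-1]).round(4) for i in range(4)])
ang=lambda d:np.degrees(np.arctan2(d[1],d[0]))
print(ang(A[2]-A[1]),ang(A[3]-A[0]),ang(A[1]-A[0])-90)
```

```text
[[0.4246 0.3426]
 [0.4113 0.3985]
 [0.5155 0.4263]
 [0.5298 0.3679]] [0.47030877 0.38382329] [np.float64(0.1082), np.float64(0.0575), np.float64(0.1078), np.float64(0.0601)]
14.92083597270685 13.542099844692924 13.342115125437203
```

Emit:
{"api": "arm_command", "payload": {
  "plan": [-1,0.0045,0.01,-0.1,0,-1,0.0045,0.01,-0.2,0,-1,0.0045,0.01,-0.28,0,-1,0.0045,0.01,-0.34,0,-1,0.0045,0.01,-0.377,0,-1,0.0045,0.01,-0.377,0,-1,0.0045,0.01,-0.377,0,0.6,0.0045,0.01,-0.377,0,0.6,0.0045,0.01,-0.377,0,0.6,0.0045,0.01,-0.377,0,0.6,0.0045,0.01,-0.377,0,0.6,0.0045,0.01,-0.377,0,0.6,0.0045,0.01,-0.377,0,0.6,0.0045,0.01,-0.377,0],
  "newtons": 30
}}

```text
time_s: 9.0
ee_pos: [0.4702, 0.3807, 0.2081]
eef_rot: [3.141, 0.0, -2.899]
force: [-1.1, 0.1, 3.4]
grip_width: 0.0594
```

Emit:
{"api": "arm_command", "payload": {
  "plan": [0.6,0,0,0.08,0,0.6,0,0,0.18,0,0.6,0.01,-0.03,0.275,-0.05,0.6,0.02,-0.07,0.275,-0.11,0.6,0.035,-0.12,0.275,-0.17,0.6,0.05,-0.17,0.275,-0.23,0.6,0.065,-0.22,0.275,-0.29,0.6,0.08,-0.27,0.275,-0.35,0.6,0.1,-0.32,0.275,-0.41,0.6,0.115,-0.37,0.275,-0.47,0.6,0.13,-0.42,0.275,-0.53,0.6,0.145,-0.47,0.275,-0.59,0.6,0.16,-0.52,0.275,-0.65,0.6,0.175,-0.57,0.275,-0.71,0.6,0.19,-0.61,0.275,-0.77,0.6,0.2,-0.64,0.275,-0.83,0.6,0.208,-0.665,0.275,-0.89,0.6,0.2125,-0.678,0.275,-0.939,0.6,0.2125,-0.678,0.275,-0.939,0.6,0.2125,-0.678,0.275,-0.939]
}}

```text
time_s: 11.0
ee_pos: [0.5551, 0.1095, 0.3176]
eef_rot: [-3.141, 0.0, 1.42]
force: [0.1, -0.6, -2.3]
grip_width: 0.0595
```

Run:
```python
from h import *
vision.camera("wrist")
o=sensors.get_obs(); print(o["time_s"],o["ee_pos"],o["eef_rot"],o["grip_width"],o["force"])
cv2.imwrite("pics/w5.png",vision.camera("wrist"))
cv2.imwrite("pics/s5.png",cv2.resize(vision.camera("side")[130:330,260:460],None,fx=3,fy=3,interpolation=cv2.INTER_CUBIC))
```

```text
11.05 [0.55505588 0.10961491 0.31768846] [-3.14125727e+00  8.17429320e-05  1.42013155e+00] 0.05968972427790659 [-1.10006224  0.64249551 -1.46590347]
```

View pics/w5.png

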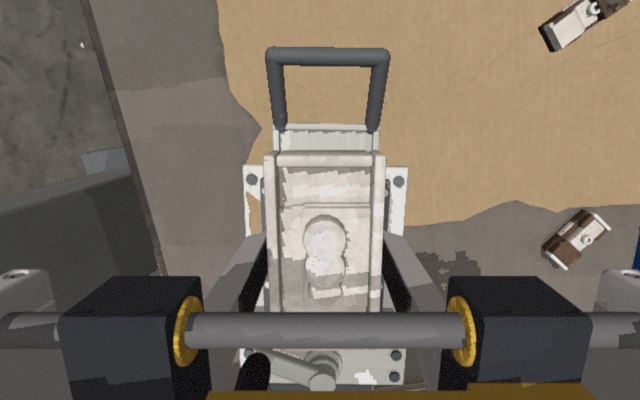

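View pics/s5.png

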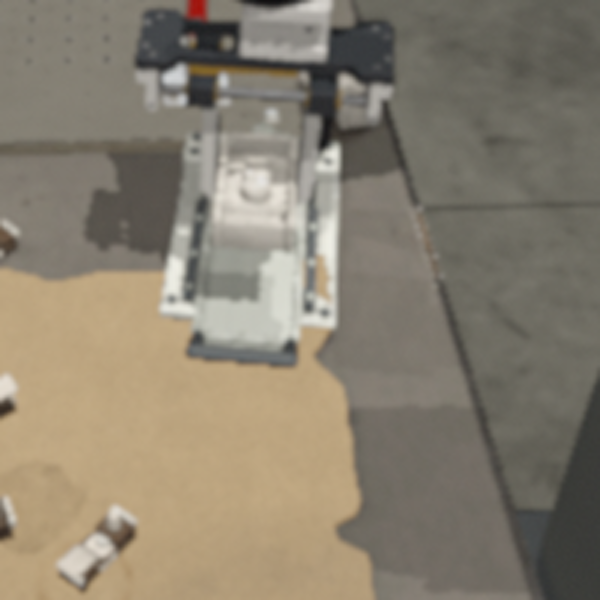

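Run:
```python
from h import *
c=cam("wrist"); n=np.array([np.cos(np.radians(81.1)),np.sin(np.radians(81.1))]);v=np.array([n[1],-n[0]])
def s(at,z): p=ray("wrist",at,z,c)[:2]; print(at,p.round(4),"along",(p@n).round(4),"lat",(p@v).round(4))
t=np.array([.555,.1095]);print(t@n,t@v)
for at in [(154,265),(154,385)]: s(at,.1375)
print('rim front');s((127,273),.0275);s((127,381),.0275)
print('handle');s((56,275),.0575);s((56,381),.0575);s((56,328),.0575)
```

```text
0.194045869697953 0.5313769382022192
(154, 265) [0.5357 0.1676] along 0.2484 lat 0.5033
(154, 385) [0.5918 0.159 ] along 0.2487 lat 0.56
rim front
(127, 273) [0.525  0.1778] along 0.2569 lat 0.4912
(127, 381) [0.6084 0.1651] along 0.2572 lat 0.5756
handle
(56, 275) [0.5395 0.2231] along 0.3038 lat 0.4985
(56, 381) [0.6088 0.2125] along 0.3041 lat 0.5686
(56, 328) [0.5742 0.2178] along 0.304 lat 0.5335
```

Emit:
{"api": "arm_command", "payload": {
  "plan": [0.6,0.0025,0,-0.06,0,0.6,0.0025,0,-0.12,0,0.6,0.0025,0,-0.16,0,0.6,0.0025,0,-0.19,0,0.6,0.0025,0,-0.205,0,0.6,0.0025,0,-0.213,0,0.6,0.0025,0,-0.218,0,0.6,0.0025,0,-0.22,0,0.6,0.0025,0,-0.22,0]
}}

```text
time_s: 12.05
ee_pos: [0.5562, 0.1094, 0.2302]
eef_rot: [3.141, -0.0, 1.417]
force: [-0.4, -0.1, -0.9]
grip_width: 0.0598
```

Emit:
{"api": "arm_command", "payload": {
  "plan": [0.6,0,0,-0.003,0,0.6,0,0,-0.003,0,-0.4,0,0,-0.003,0,-0.4,0,0,-0.003,0,-0.4,0,0,-0.003,0,-0.4,0,0,-0.003,0,-0.4,0,0,0.05,0,-0.4,0,0,0.13,0,-0.4,0,0,0.23,0,-0.4,0,0,0.3,0,-0.4,0,0,0.3,0]
}}

```text
time_s: 13.15
ee_pos: [0.5565, 0.1094, 0.354]
eef_rot: [3.135, -0.002, 1.417]
force: [0.1, -0.5, -0.5]
grip_width: 0.0656
```

Run:
```python
from h import *
vision.camera("wrist");vision.camera("wrist")
o=sensors.get_obs(); print(o["time_s"],o["ee_pos"],o["eef_rot"],o["grip_width"],o["force"])
cv2.imwrite("pics/w6.png",vision.camera("wrist"))
cv2.imwrite("pics/s6.png",cv2.resize(vision.camera("side")[130:330,260:460],None,fx=3,fy=3,interpolation=cv2.INTER_CUBIC))
```

```text
13.25 [0.55605256 0.10935458 0.34982002] [ 3.14110778e+00 -1.45996484e-04  1.41706731e+00] 0.06591738872068055 [ 0.15690327  0.62785482 -0.72427971]
```

View pics/w6.png

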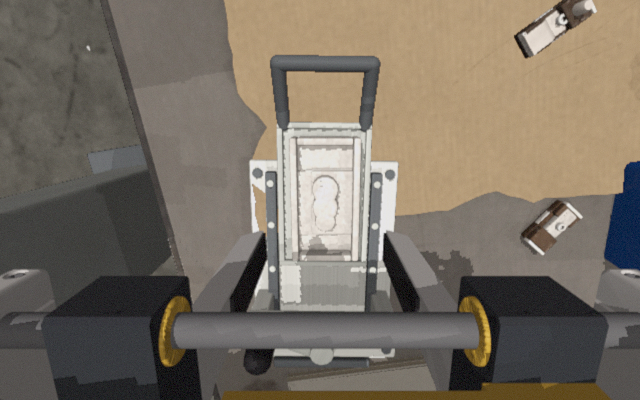

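View pics/s6.png

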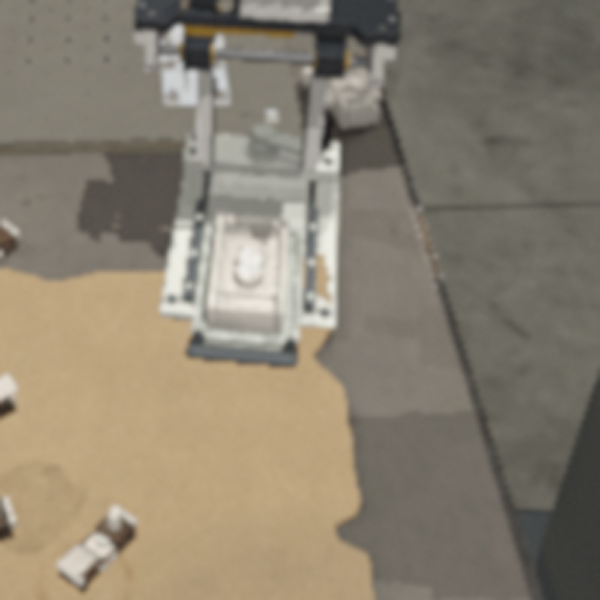

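Run:
```python
import cv2
a=cv2.imread("pics/w6.png"); cv2.imwrite("pics/w6a.png",cv2.resize(a[110:290,250:400],None,fx=3.3,fy=3.3,interpolation=cv2.INTER_CUBIC))
```

```text
(no output)
```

View pics/w6a.png

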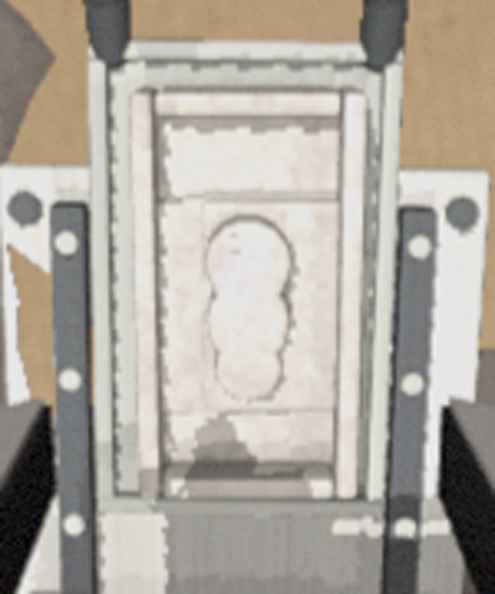

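Emit:
{"api": "arm_command", "payload": {
  "plan": [0.5,0.015,0.1,0,0,1,0.03,0.2,0,0,1,0.045,0.3,0,0,1,0.05,0.341,0,0,1,0.05,0.341,-0.05,0,1,0.05,0.341,-0.14,0,1,0.05,0.341,-0.23,0,1,0.05,0.341,-0.275,0,1,0.05,0.341,-0.275,0],
  "newtons": 20
}}

```text
time_s: 14.25
ee_pos: [0.5756, 0.245, 0.2361]
eef_rot: [-3.136, 0.003, 1.417]
force: [-1.1, -0.4, -0.1]
grip_width: 0.0011
```

Run:
```python
from h import *
o=sensors.get_obs(); print(o["time_s"],o["ee_pos"],o["eef_rot"],o["grip_width"],o["force"])
cv2.imwrite("pics/w7.png",vision.camera("wrist"))
```

```text
14.25 [0.57555692 0.24498223 0.23611444] [-3.13600267e+00  3.12987848e-03  1.41666589e+00] 0.001095529532677799 [-1.07943214 -0.3990184  -0.12201799]
```

View pics/w7.png

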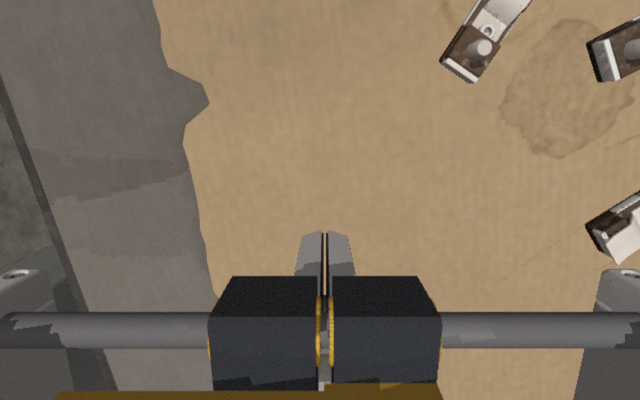

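Emit:
{"api": "arm_command", "payload": {
  "plan": [1,-0.003,-0.018,0,0,1,-0.005,-0.03,0,0,1,-0.007,-0.045,0,0,1,-0.01,-0.062,0,0,1,-0.013,-0.08,0,0,1,-0.016,-0.1,0,0,1,-0.019,-0.12,0,0,1,-0.022,-0.14,0,0,1,-0.025,-0.16,0,0,1,-0.028,-0.18,0,0,1,-0.031,-0.2,0,0,1,-0.034,-0.22,0,0,1,-0.037,-0.237,0,0,1,-0.039,-0.25,0,0,1,-0.041,-0.26,0,0,1,-0.042,-0.268,0,0,1,-0.043,-0.272,0,0,1,-0.043,-0.272,0,0]
}}

```text
time_s: 16.1
ee_pos: [0.559, 0.1368, 0.2399]
eef_rot: [3.141, 0.0, 1.417]
force: [0.4, -0.3, 0.1]
grip_width: 0.0011
```

Emit:
{"api": "arm_command", "payload": {
  "plan": [1,-0.001,-0.005,0,0,1,-0.0015,-0.01,0,0,1,-0.002,-0.0125,0,0,1,-0.002,-0.0125,0,0]
}}

```text
time_s: 16.5
ee_pos: [0.5582, 0.1319, 0.2399]
eef_rot: [3.141, 0.0, 1.417]
force: [0.8, -0.3, -0.3]
grip_width: 0.0005
```

Emit:
{"api": "arm_command", "payload": {
  "plan": [1,-0.0005,-0.0025,0,0,1,-0.001,-0.005,0,0,1,-0.001,-0.0075,0,0,1,-0.0015,-0.0075,0,0]
}}

```text
time_s: 16.9
ee_pos: [0.5576, 0.1292, 0.2399]
eef_rot: [3.141, -0.001, 1.417]
force: [3.6, 4.9, -1.7]
grip_width: 0.0006
```

Emit:
{"api": "arm_command", "payload": {
  "plan": [1,-0.0005,-0.0025,0,0,1,-0.001,-0.005,0,0,1,-0.001,-0.005,0,0]
}}

```text
time_s: 17.2
ee_pos: [0.5573, 0.1284, 0.24]
eef_rot: [3.14, -0.004, 1.417]
force: [5.5, 18.1, -4.1]
grip_width: 0.0005
```

Emit:
{"api": "arm_command", "payload": {
  "plan": [1,0.004,0.025,0,0,1,0.01,0.06,0,0,1,0.01,0.06,0.1,0,1,0.01,0.06,0.2,0,1,0.01,0.06,0.3,0,1,0.01,0.06,0.3,0,1,0.01,0.06,0.3,0]
}}

```text
time_s: 17.9
ee_pos: [0.5611, 0.1514, 0.3603]
eef_rot: [3.141, -0.0, 1.417]
force: [-1.0, 0.3, -0.1]
grip_width: 0.0002
```

Run:
```python
from h import *
vision.camera("wrist");vision.camera("wrist")
o=sensors.get_obs(); print(o["time_s"],o["ee_pos"],o["eef_rot"],o["grip_width"],o["force"])
cv2.imwrite("pics/w8.png",vision.camera("wrist"))
s=vision.camera("side");cv2.imwrite("pics/s8.png",cv2.resize(s[130:330,260:460],None,fx=3,fy=3,interpolation=cv2.INTER_CUBIC))
t=vision.camera("top");cv2.imwrite("pics/t8.png",cv2.resize(t[190:290,190:440],None,fx=3.2,fy=3.2,interpolation=cv2.INTER_CUBIC))
for n in ["wrist","side","top"]:
  for k,z in {"slide_handle":.0555,"slide_floor":.0215,"crank_axis":.09,"crank_knob":.109}.items():
    for r in vision.pinpoint(k,n)[:1]: print(n,k,round(r["confidence"],2),ray(n,r["at"],z).round(4))
```

```text
18.0 [0.56106262 0.15123973 0.35851165] [-3.13964462e+00  8.79396661e-04  1.41721341e+00] 0.0002929645449813759 [-0.63467864  1.01119116  0.36531243]
wrist crank_axis 0.54 [ 0.5374 -0.0089  0.09  ]
side slide_handle 0.98 [0.5658 0.1079 0.0555]
side slide_floor 0.78 [ 0.5468 -0.0016  0.0215]
side crank_axis 0.59 [ 0.5332 -0.025   0.09  ]
side crank_knob 0.51 [0.4954 0.0069 0.109 ]
top slide_handle 0.9 [0.5447 0.1079 0.0555]
top slide_floor 0.85 [0.5308 0.0096 0.0215]
top crank_axis 0.47 [ 0.5405 -0.0039  0.09  ]
top crank_knob 0.44 [0.4941 0.0137 0.109 ]
```

View pics/w8.png

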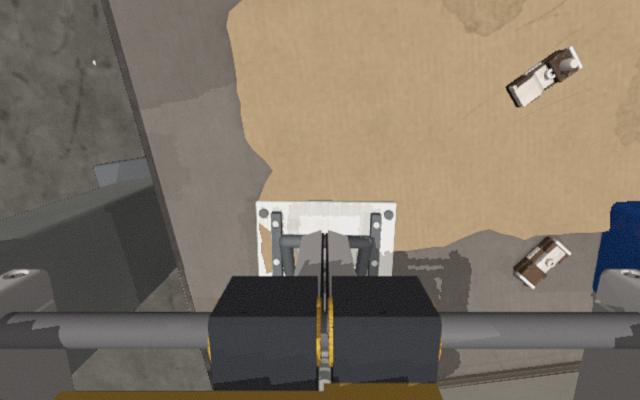

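View pics/s8.png

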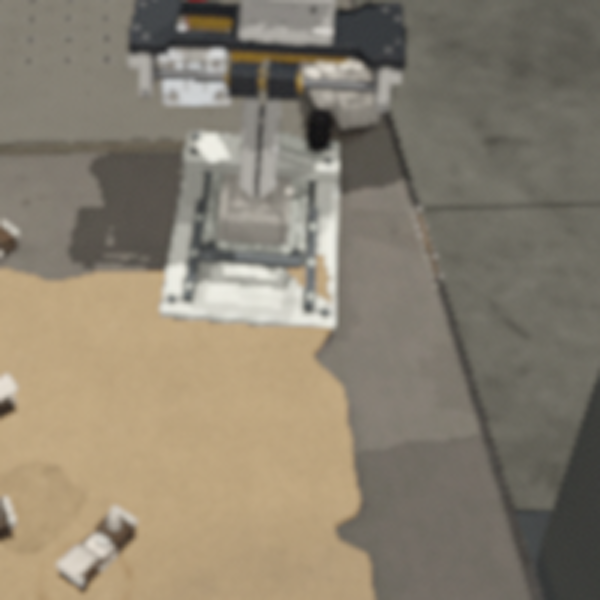

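View pics/t8.png

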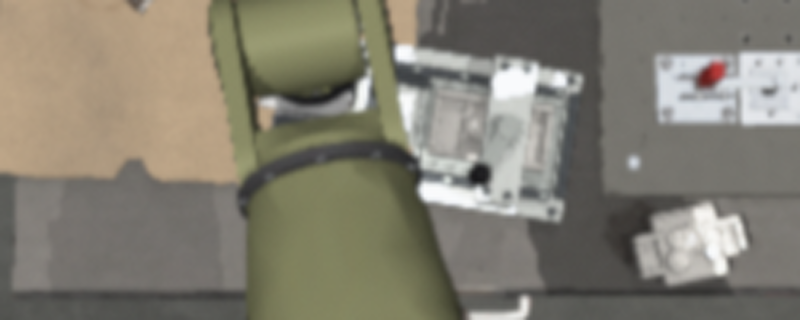

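Emit:
{"api": "arm_command", "payload": {
  "plan": [1,0,-0.02,0,0.06,0.5,-0.02,-0.06,0,0.12,0,-0.04,-0.1,0,0.18,0,-0.06,-0.15,0,0.24,0,-0.09,-0.2,0,0.3,0,-0.12,-0.25,0,0.36,0,-0.15,-0.3,0,0.42,0,-0.17,-0.342,0,0.48,0,-0.17,-0.342,0,0.54,0,-0.17,-0.342,0,0.575,0,-0.17,-0.342,0,0.575,0,-0.17,-0.342,0,0.575]
}}

```text
time_s: 19.95
ee_pos: [0.4932, 0.0142, 0.3599]
eef_rot: [3.142, 0.0, 2.619]
force: [0.7, 0.5, 0.2]
grip_width: 0.0471
```

Run:
```python
from h import *
vision.camera("wrist")
o=sensors.get_obs(); print(o["time_s"],o["ee_pos"],o["eef_rot"],o["grip_width"],o["force"])
c=cam("wrist");cv2.imwrite("pics/w9.png",vision.camera("wrist"))
for k,z in {"crank_axis":.092,"crank_knob":.110}.items():
    for r in vision.pinpoint(k,"wrist")[:1]: print(k,r["at"],round(r["confidence"],2),ray("wrist",r["at"],z,c).round(4))
```

```text
20.0 [0.49318344 0.01427416 0.35988013] [3.14155036e+00 7.89201917e-05 2.61930231e+00] 0.04713307730789649 [ 0.38928834  0.06375099 -0.37479591]
crank_axis [269.7, 326.7] 0.68 [ 0.5361 -0.0078  0.092 ]
crank_knob [216.0, 327.5] 0.77 [0.4927 0.0176 0.11  ]
```

View pics/w9.png

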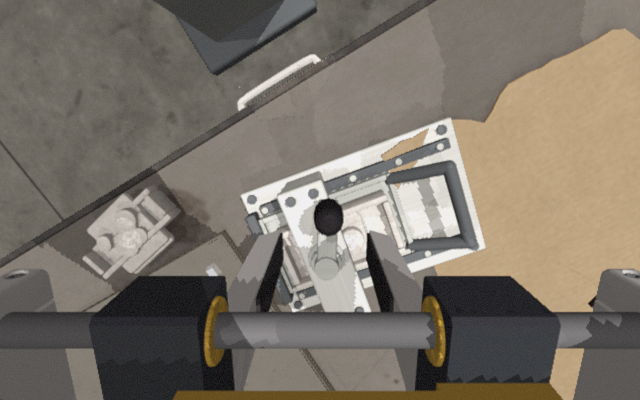

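Emit:
{"api": "arm_command", "payload": {
  "plan": [0,-0.001,0.004,-0.07,0,0,-0.001,0.004,-0.12,0,0,-0.001,0.004,-0.1525,0,0,-0.001,0.004,-0.1525,0,0.36,-0.001,0.004,-0.1525,0,0.36,-0.001,0.004,-0.1525,0,0.36,-0.001,0.004,-0.1525,0]
}}

```text
time_s: 20.85
ee_pos: [0.4929, 0.0158, 0.2997]
eef_rot: [3.141, 0.001, 2.621]
force: [-0.8, 0.1, -0.4]
grip_width: 0.0307
```

Run:
```python
from h import *
o=sensors.get_obs(); print(o["time_s"],o["ee_pos"],o["eef_rot"],o["grip_width"],o["force"])
cv2.imwrite("pics/w10.png",vision.camera("wrist"))
A=np.array([.5355,-.009]); 
P=lambda d:A+.05*np.array([np.cos(np.radians(d)),np.sin(np.radians(d))])
p0=P(149.6)
for d in range(0,235,6): print(d,((P(149.6-d)-p0)/.4).round(4),round(-d/120,3))
```

```text
20.85 [0.49290983 0.01578255 0.29969048] [3.14090895e+00 1.29238205e-03 2.62130100e+00] 0.030745392743875343 [-0.80656268  0.10517984 -0.35306563]
0 [0. 0.] 0.0
6 [0.0072 0.0109] -0.05
12 [0.0155 0.021 ] -0.1
18 [0.0248 0.0302] -0.15
24 [0.035  0.0384] -0.2
30 [0.0461 0.0454] -0.25
36 [0.0578 0.0513] -0.3
42 [0.07   0.0559] -0.35
48 [0.0827 0.0592] -0.4
54 [0.0956 0.0611] -0.45
60 [0.1087 0.0617] -0.5
66 [0.1217 0.061 ] -0.55
72 [0.1347 0.0588] -0.6
78 [0.1473 0.0554] -0.65
84 [0.1595 0.0506] -0.7
90 [0.1711 0.0446] -0.75
96 [0.182  0.0374] -0.8
102 [0.1921 0.0291] -0.85
108 [0.2013 0.0197] -0.9
114 [0.2095 0.0095] -0.95
120 [ 0.2165 -0.0015] -1.0
126 [ 0.2224 -0.0132] -1.05
132 [ 0.227  -0.0255] -1.1
138 [ 0.2303 -0.0381] -1.15
144 [ 0.2322 -0.0511] -1.2
150 [ 0.2328 -0.0641] -1.25
156 [ 0.232  -0.0772] -1.3
162 [ 0.2299 -0.0901] -1.35
168 [ 0.2264 -0.1027] -1.4
174 [ 0.2216 -0.1149] -1.45
180 [ 0.2156 -0.1265] -1.5
186 [ 0.2084 -0.1374] -1.55
192 [ 0.2001 -0.1475] -1.6
198 [ 0.1908 -0.1567] -1.65
204 [ 0.1806 -0.1649] -1.7
210 [ 0.1696 -0.1719] -1.75
216 [ 0.1579 -0.1778] -1.8
222 [ 0.1456 -0.1824] -1.85
228 [ 0.1329 -0.1857] -1.9
234 [ 0.12   -0.1877] -1.95
```

View pics/w10.png

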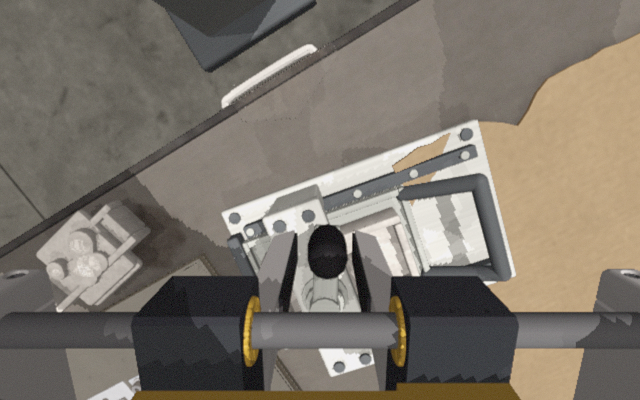

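Emit:
{"api": "arm_command", "payload": {
  "plan": [0.36,0.007,0.011,0,-0.05,0.36,0.0155,0.021,0,-0.1,0.36,0.0155,0.021,0,-0.1]
}}

```text
time_s: 21.2
ee_pos: [0.4991, 0.0244, 0.2991]
eef_rot: [3.142, 0.0, 2.41]
force: [-0.8, -0.5, 0.1]
grip_width: 0.03
```

Emit:
{"api": "arm_command", "payload": {
  "plan": [0.36,0.0045,0.0047,0,-0.025,0.36,0.0093,0.0092,0,-0.05]
}}

```text
time_s: 21.4
ee_pos: [0.5026, 0.0277, 0.299]
eef_rot: [-3.141, 0.0, 2.309]
force: [-1.1, -1.8, 1.3]
grip_width: 0.0302
```

Emit:
{"api": "arm_command", "payload": {
  "plan": [0.36,0.005,0.0042,0,-0.025,0.36,0.0102,0.0082,0,-0.05]
}}

```text
time_s: 21.6
ee_pos: [0.5066, 0.031, 0.299]
eef_rot: [-3.141, -0.0, 2.204]
force: [-1.3, -0.7, 0.3]
grip_width: 0.03
```

Emit:
{"api": "arm_command", "payload": {
  "plan": [0.36,0.0055,0.0037,0,-0.025,0.36,0.0111,0.007,0,-0.05]
}}

```text
time_s: 21.8
ee_pos: [0.511, 0.0338, 0.2989]
eef_rot: [-3.141, -0.0, 2.099]
force: [-2.6, -1.7, 0.8]
grip_width: 0.0302
```

Emit:
{"api": "arm_command", "payload": {
  "plan": [0.36,0.006,0.003,0,-0.025,0.36,0.0117,0.0059,0,-0.05]
}}

```text
time_s: 22.0
ee_pos: [0.5157, 0.0362, 0.2988]
eef_rot: [-3.141, -0.0, 1.994]
force: [-2.7, -2.5, -1.0]
grip_width: 0.0303
```

Emit:
{"api": "arm_command", "payload": {
  "plan": [0.36,0.006,0.0025,0,-0.025,0.36,0.0122,0.0046,0,-0.05]
}}

```text
time_s: 22.2
ee_pos: [0.5206, 0.038, 0.2988]
eef_rot: [-3.141, -0.0, 1.89]
force: [-2.5, -0.2, 0.2]
grip_width: 0.03
```

Emit:
{"api": "arm_command", "payload": {
  "plan": [0.36,0.0063,0.0018,0,-0.025,0.36,0.0127,0.0033,0,-0.05]
}}

```text
time_s: 22.4
ee_pos: [0.5256, 0.0393, 0.2987]
eef_rot: [-3.14, -0.0, 1.785]
force: [-2.9, -0.1, -1.7]
grip_width: 0.0303
```

Emit:
{"api": "arm_command", "payload": {
  "plan": [0.36,0.0065,0.0011,0,-0.025,0.36,0.0129,0.0019,0,-0.05]
}}

```text
time_s: 22.6
ee_pos: [0.5308, 0.0401, 0.2987]
eef_rot: [-3.14, -0.0, 1.68]
force: [-2.1, -1.0, -1.1]
grip_width: 0.0299
```

Emit:
{"api": "arm_command", "payload": {
  "plan": [0.36,0.0065,0.0004,0,-0.025,0.36,0.0131,0.0006,0,-0.05]
}}

```text
time_s: 22.8
ee_pos: [0.536, 0.0404, 0.2987]
eef_rot: [-3.14, -0.0, 1.576]
force: [-2.1, -1.8, -1.9]
grip_width: 0.0298
```

Emit:
{"api": "arm_command", "payload": {
  "plan": [0.36,0.0065,-0.0002,0,-0.025,0.36,0.013,-0.0007,0,-0.05]
}}

```text
time_s: 23.0
ee_pos: [0.5412, 0.0401, 0.2986]
eef_rot: [-3.14, 0.0, 1.471]
force: [-2.4, 0.2, -1.9]
grip_width: 0.0303
```

Emit:
{"api": "arm_command", "payload": {
  "plan": [0.36,0.0065,-0.001,0,-0.025,0.36,0.013,-0.0022,0,-0.05]
}}

```text
time_s: 23.2
ee_pos: [0.5464, 0.0392, 0.2986]
eef_rot: [-3.14, 0.0, 1.366]
force: [-1.5, 0.5, -1.6]
grip_width: 0.0304
```

Run:
```python
from h import *
o=sensors.get_obs(); print(o["time_s"],o["ee_pos"],o["eef_rot"],o["grip_width"],o["force"])
cv2.imwrite("pics/w11.png",vision.camera("wrist"))
```

```text
23.2 [0.54640651 0.03920093 0.29859357] [-3.14016996e+00  8.01106104e-05  1.36610309e+00] 0.03038128764904106 [-1.54339185  0.48168082 -1.61495348]
```

View pics/w11.png

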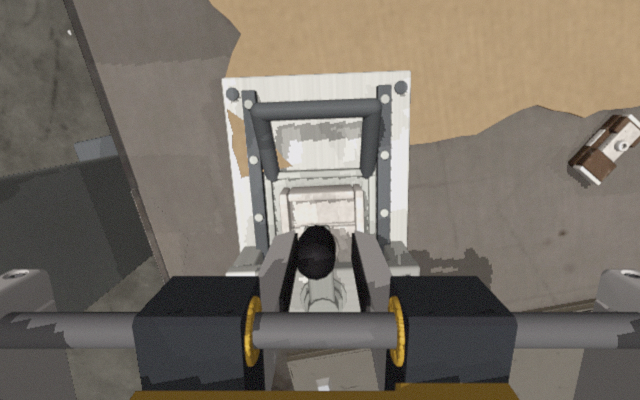

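Emit:
{"api": "arm_command", "payload": {
  "plan": [0.36,0.0063,-0.0016,0,-0.025,0.36,0.0126,-0.0034,0,-0.05]
}}

```text
time_s: 23.45
ee_pos: [0.5514, 0.0379, 0.2987]
eef_rot: [-3.14, 0.0, 1.262]
force: [-1.8, 0.3, -1.3]
grip_width: 0.0303
```

Emit:
{"api": "arm_command", "payload": {
  "plan": [0.36,0.0062,-0.0023,0,-0.025,0.36,0.0122,-0.0048,0,-0.05]
}}

```text
time_s: 23.65
ee_pos: [0.5564, 0.036, 0.2986]
eef_rot: [-3.141, 0.0, 1.157]
force: [-1.9, 1.2, -1.5]
grip_width: 0.0301
```

Emit:
{"api": "arm_command", "payload": {
  "plan": [0.36,0.0059,-0.0028,0,-0.025,0.36,0.0116,-0.006,0,-0.05]
}}

```text
time_s: 23.85
ee_pos: [0.561, 0.0336, 0.2987]
eef_rot: [-3.141, 0.0, 1.052]
force: [-2.2, 0.2, -3.0]
grip_width: 0.03
```

Emit:
{"api": "arm_command", "payload": {
  "plan": [0.36,0.0056,-0.0034,0,-0.025,0.36,0.0109,-0.0072,0,-0.05]
}}

```text
time_s: 24.05
ee_pos: [0.5654, 0.0307, 0.2986]
eef_rot: [-3.141, 0.0, 0.948]
force: [-3.1, 1.0, -0.7]
grip_width: 0.0302
```

Emit:
{"api": "arm_command", "payload": {
  "plan": [0.36,0.0052,-0.004,0,-0.025,0.36,0.0101,-0.0083,0,-0.05]
}}

```text
time_s: 24.25
ee_pos: [0.5694, 0.0274, 0.2987]
eef_rot: [-3.141, 0.0, 0.843]
force: [-2.3, 1.4, -2.3]
grip_width: 0.0301
```

Emit:
{"api": "arm_command", "payload": {
  "plan": [0.36,0.0047,-0.0045,0,-0.025,0.36,0.0092,-0.0094,0,-0.05]
}}

```text
time_s: 24.45
ee_pos: [0.5731, 0.0236, 0.2987]
eef_rot: [-3.141, 0.0, 0.738]
force: [-1.9, 1.5, -2.7]
grip_width: 0.0297
```

Emit:
{"api": "arm_command", "payload": {
  "plan": [0.36,0.0042,-0.005,0,-0.025,0.36,0.0082,-0.0102,0,-0.05]
}}

```text
time_s: 24.65
ee_pos: [0.5763, 0.0195, 0.2987]
eef_rot: [-3.141, 0.001, 0.634]
force: [-2.2, 1.6, -1.8]
grip_width: 0.0301
```

Emit:
{"api": "arm_command", "payload": {
  "plan": [0.36,0.0036,-0.0054,0,-0.025,0.36,0.007,-0.011,0,-0.05]
}}

```text
time_s: 24.85
ee_pos: [0.5792, 0.0151, 0.2987]
eef_rot: [-3.141, 0.001, 0.529]
force: [-2.0, 1.1, -1.9]
grip_width: 0.0302
```

Emit:
{"api": "arm_command", "payload": {
  "plan": [0.36,0.003,-0.0058,0,-0.025,0.36,0.0059,-0.0117,0,-0.05]
}}

```text
time_s: 25.05
ee_pos: [0.5812, 0.011, 0.2984]
eef_rot: [-3.139, 0.002, 0.424]
force: [-9.5, 11.9, 0.6]
grip_width: 0.0303
```

Emit:
{"api": "arm_command", "payload": {
  "plan": [0.36,0.001,-0.002,0,-0.01,0.36,0.001,-0.002,0,-0.01]
}}

```text
time_s: 25.25
ee_pos: [0.5813, 0.0107, 0.2983]
eef_rot: [-3.137, 0.003, 0.405]
force: [-9.5, 11.0, 0.6]
grip_width: 0.03
```

Run:
```python
from h import *
o=sensors.get_obs(); print(o["time_s"],o["ee_pos"],o["eef_rot"],o["grip_width"],o["force"],o["moment"])
c=cam("wrist");cv2.imwrite("pics/w12.png",vision.camera("wrist"))
```

```text
25.25 [0.58130518 0.01070566 0.29826348] [-3.13726739e+00  2.91033582e-03  4.04899490e-01] 0.030047701107430155 [-9.5134156  11.00817607  0.63350539] [2.16374456 2.13120407 0.08983832]
```

View pics/w12.png

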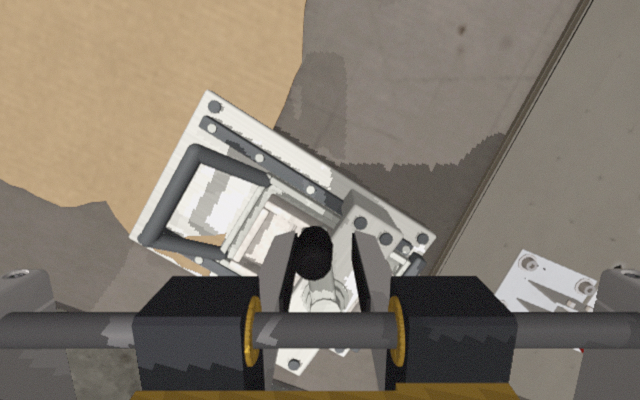

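Emit:
{"api": "arm_command", "payload": {
  "plan": [0.36,0.0025,-0.005,0,-0.015,0.36,0.0025,-0.005,0,-0.015]
}}

```text
time_s: 25.5
ee_pos: [0.5821, 0.0093, 0.2981]
eef_rot: [-3.135, 0.004, 0.374]
force: [-13.6, 16.9, 2.9]
grip_width: 0.0305
```

Run:
```python
from h import *
c=cam("wrist");a=vision.camera("wrist");cv2.imwrite("pics/w13.png",a)
for k,z in {"crank_axis":.09,"crank_knob":.108}.items():
    for r in vision.pinpoint(k,"wrist")[:2]: print(k,r["at"],round(r["confidence"],2),ray("wrist",r["at"],z,c).round(4))
s=vision.camera("side")
b=cv2.imread("pics/w12.png")
for i in (b,a):
    m=(i[225:290,285:345].max(2)<45).astype(np.uint8); n,l,st,ce=cv2.connectedComponentsWithStats(m); j=1+st[1:,4].argmax(); print(st[j],ce[j]+[285,225])
cv2.imwrite("pics/w13a.png",cv2.resize(np.hstack([b[210:320,250:390],a[210:320,250:390]]),None,fx=2.8,fy=2.8))
cv2.imwrite("pics/s13.png",cv2.resize(s[130:230,300:420],None,fx=5,fy=5,interpolation=cv2.INTER_CUBIC))
```

```text
crank_axis [311.6, 326.8] 0.63 [ 0.5371 -0.0085  0.09  ]
crank_knob [252.8, 311.1] 0.79 [0.5782 0.0168 0.108 ]
[   0    1   47   64 1961] [309.17338093 255.44671086]
[   0    2   46   63 1920] [308.2140625  255.74479167]
```

View pics/w13a.png

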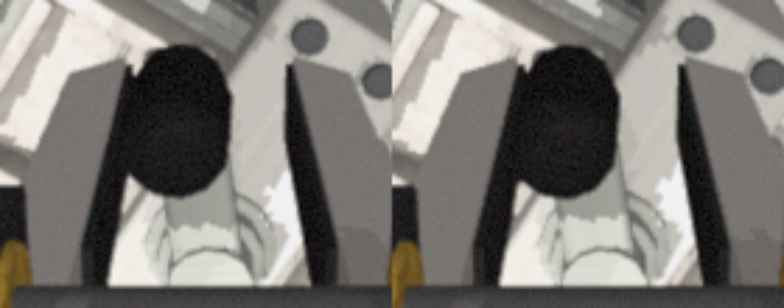

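View pics/s13.png

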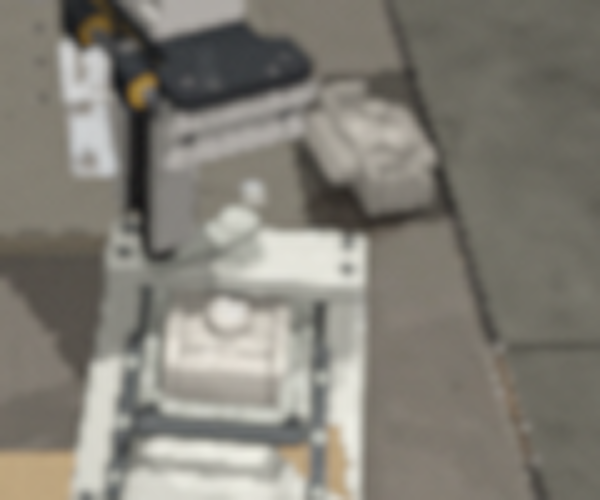

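Run:
```python
import numpy as np
A=np.array([.536,-.0088]); 
P=lambda d:A+.05*np.array([np.cos(np.radians(d)),np.sin(np.radians(d))])
p0=np.array([.583,.0079])
for d in [24,30]+list(range(36,122,6))+[124,127]: print(d,((P(d)-p0)/.4).round(3),round((d-21.2)/120,3))
```

```text
24 [-0.003  0.009] 0.023
30 [-0.009  0.021] 0.073
36 [-0.016  0.032] 0.123
42 [-0.025  0.042] 0.173
48 [-0.034  0.051] 0.223
54 [-0.044  0.059] 0.273
60 [-0.055  0.067] 0.323
66 [-0.067  0.072] 0.373
72 [-0.079  0.077] 0.423
78 [-0.092  0.081] 0.473
84 [-0.104  0.083] 0.523
90 [-0.117  0.083] 0.573
96 [-0.131  0.083] 0.623
102 [-0.143  0.081] 0.673
108 [-0.156  0.077] 0.723
114 [-0.168  0.072] 0.773
120 [-0.18   0.067] 0.823
124 [-0.187  0.062] 0.857
127 [-0.193  0.058] 0.882
```

Stop at 120 first, then trim by image.

Emit:
{"api": "arm_command", "payload": {
  "plan": [0.36,-0.003,0.009,0,0.023,0.36,-0.009,0.021,0,0.073,0.36,-0.016,0.032,0,0.123,0.36,-0.025,0.042,0,0.173,0.36,-0.034,0.051,0,0.223,0.36,-0.044,0.059,0,0.273,0.36,-0.055,0.067,0,0.323,0.36,-0.067,0.072,0,0.373,0.36,-0.079,0.077,0,0.423,0.36,-0.092,0.081,0,0.473,0.36,-0.104,0.083,0,0.523,0.36,-0.117,0.083,0,0.573,0.36,-0.131,0.083,0,0.623,0.36,-0.143,0.081,0,0.673,0.36,-0.156,0.077,0,0.723,0.36,-0.168,0.072,0,0.773,0.36,-0.18,0.067,0,0.823,0.36,-0.18,0.067,0,0.823]
}}

```text
time_s: 27.5
ee_pos: [0.511, 0.0344, 0.2995]
eef_rot: [3.14, 0.001, 2.098]
force: [0.8, 0.7, 0.5]
grip_width: 0.0301
```

Run:
```python
from h import *
o=sensors.get_obs(); print(o["time_s"],o["ee_pos"],o["eef_rot"],o["grip_width"],o["force"])
c=cam("wrist");a=vision.camera("wrist");cv2.imwrite("pics/w14.png",a)
for k,z in {"crank_axis":.091,"crank_knob":.109}.items():
    for r in vision.pinpoint(k,"wrist")[:2]: print(k,r["at"],round(r["confidence"],2),ray("wrist",r["at"],z,c).round(4))
```

```text
27.5 [0.51095961 0.03441643 0.29945353] [3.14013263e+00 5.60215329e-04 2.09831201e+00] 0.03012434260566999 [0.77297765 0.65994708 0.54738677]
crank_axis [310.6, 324.8] 0.61 [ 0.5356 -0.0059  0.091 ]
crank_knob [251.1, 334.8] 0.84 [0.5162 0.038  0.109 ]
```

View pics/w14.png

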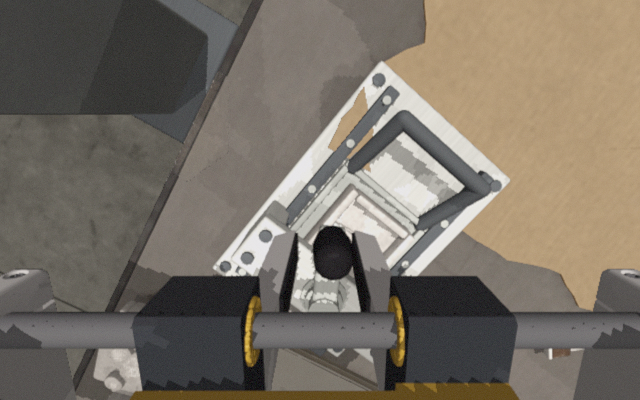

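Emit:
{"api": "arm_command", "payload": {
  "plan": [0.36,-0.007,-0.0045,0,0.033,0.36,-0.0145,-0.0098,0,0.067,0.36,-0.0145,-0.0098,0,0.067]
}}

```text
time_s: 27.95
ee_pos: [0.5054, 0.0305, 0.299]
eef_rot: [3.141, 0.0, 2.234]
force: [0.9, 1.3, 1.0]
grip_width: 0.0303
```

Emit:
{"api": "arm_command", "payload": {
  "plan": [0.36,0.005,0.0035,0,0,0.1,0.005,0.0035,0,0,0.1,0.005,0.0035,0,0,0.1,0.005,0.0035,0.06,0,0.1,0.005,0.0035,0.15,0,0.1,0.005,0.0035,0.15,0,0.1,0.005,0.0035,0.15,0]
}}

```text
time_s: 28.65
ee_pos: [0.5073, 0.032, 0.359]
eef_rot: [3.141, 0.001, 2.233]
force: [-0.5, -0.2, -0.8]
grip_width: 0.0425
```

Run:
```python
from h import *
vision.camera("wrist");vision.camera("wrist")
o=sensors.get_obs(); print(o["time_s"],o["ee_pos"],o["eef_rot"],o["grip_width"],o["force"])
c=cam("wrist");a=vision.camera("wrist");cv2.imwrite("pics/w15.png",a)
A={}
for k,z in {"crank_axis":.0915,"crank_knob":.1095}.items():
    for r in vision.pinpoint(k,"wrist")[:2]: 
        p=ray("wrist",r["at"],z,c);print(k,r["at"],round(r["confidence"],2),p.round(4)); A.setdefault(k,p)
d=(A["crank_knob"]-A["crank_axis"])[:2];print(np.degrees(np.arctan2(d[1],d[0])),np.linalg.norm(d))
```

```text
28.75 [0.50717004 0.03197253 0.35781496] [-3.14026623e+00 -9.82998577e-04  2.23354306e+00] 0.042143670453576504 [ 0.35058044  0.16347459 -0.08531158]
crank_axis [273.7, 320.8] 0.65 [ 0.536  -0.0095  0.0915]
crank_knob [219.7, 328.1] 0.8 [0.5092 0.0338 0.1095]
crank_knob [234.3, 325.3] 0.52 [0.5144 0.024  0.1095]
121.78069032166478 0.05100140335984434
```

View pics/w15.png

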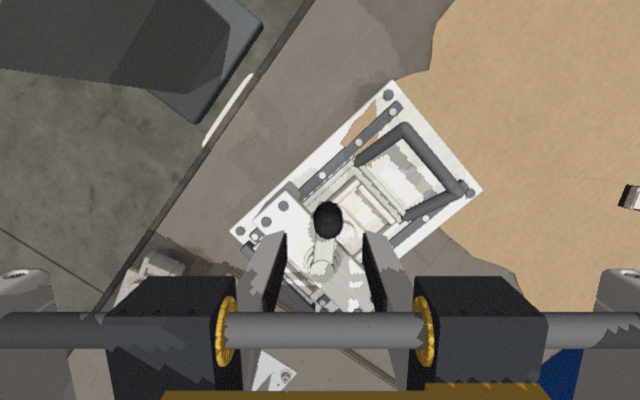

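Emit:
{"api": "arm_command", "payload": {
  "plan": [0.1,0,0,0.1,0,0.1,-0.02,0.05,0.15,0,0.1,-0.1,0.2,0.15,0,0.1,-0.2,0.5,0.15,0,0.1,-0.3,0.8,0.15,0,0.1,-0.3,0.9,0.15,0,0.1,-0.3,0.9,0.15,0,0.1,-0.3,0.9,0.15,0,0.1,-0.3,0.9,0.15,0,0.1,-0.3,0.9,0.15,0,0.1,-0.3,0.9,0.15,0,0.1,-0.3,0.9,0.15,0]
}}

```text
time_s: 30.1
ee_pos: [0.3877, 0.3912, 0.4184]
eef_rot: [-3.141, 0.0, 2.233]
force: [0.1, 0.3, 0.3]
grip_width: 0.0427
```

Run:
```python
from h import *
o=sensors.get_obs(); print(o["time_s"],o["ee_pos"],o["force"])
t=vision.camera("top");cv2.imwrite("pics/t16.png",cv2.resize(t[190:290,270:420],None,fx=5,fy=5,interpolation=cv2.INTER_CUBIC))
s=vision.camera("side");cv2.imwrite("pics/s16.png",cv2.resize(s[130:260,290:420],None,fx=4.5,fy=4.5,interpolation=cv2.INTER_CUBIC))
for n in ["side","top"]:
  for k,z in {"slide_handle":.0555,"slide_floor":.0215,"crank_axis":.091,"crank_knob":.109,"short_casting":0}.items():
    for r in vision.pinpoint(k,n)[:1]: print(n,k,round(r["confidence"],2),np.round(r["at"],1),ray(n,r["at"],z).round(4))
```

```text
30.1 [0.38772148 0.39119432 0.41843325] [0.10442522 0.34715598 0.3107029 ]
side slide_handle 0.58 [217.5 339.7] [0.5662 0.1177 0.0555]
side slide_floor 0.92 [196.6 344.9] [0.5401 0.0012 0.0215]
side crank_axis 0.72 [268.4 250.2] [0.7626 0.2956 0.091 ]
side crank_knob 0.83 [172.  360.4] [0.5068 0.0111 0.109 ]
side short_casting 0.93 [161.6 370.7] [ 0.4416 -0.1847  0.    ]
top slide_handle 0.86 [226.6 306.3] [0.5482 0.1103 0.0555]
top slide_floor 0.71 [230.8 339.1] [0.5392 0.0131 0.0215]
top crank_axis 0.53 [230.6 346. ] [ 0.5324 -0.0035  0.091 ]
top crank_knob 0.72 [233.4 333.8] [0.5228 0.0319 0.109 ]
top short_casting 0.61 [266.  406.7] [ 0.4348 -0.1897  0.    ]
```

View pics/t16.png

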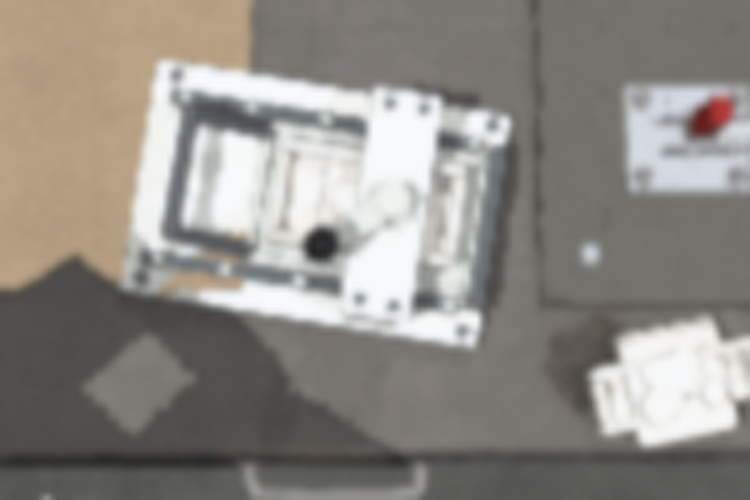

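View pics/s16.png

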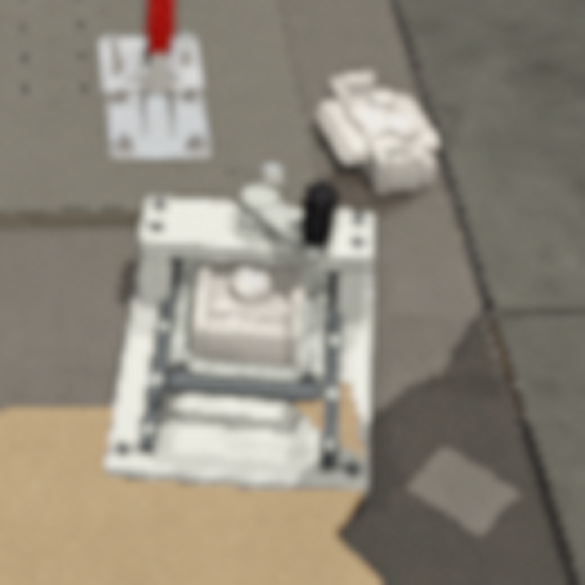

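Run:
```python
from h import *
for zk in (.112,.12,.128):
    k=ray("top",(238.6,334.4),zk);a=ray("top",(230,349.6),.0925);d=k-a;print(k,a,np.degrees(np.arctan2(d[1],d[0])),np.hypot(d[0],d[1]))
```

```text
[0.50788125 0.03043664 0.112     ] [ 0.53395835 -0.01362628  0.0925    ] 120.61768041619025 0.051201130850842914
[0.5071689  0.03070989 0.12      ] [ 0.53395835 -0.01362628  0.0925    ] 121.14182291621208 0.051801267659045004
[0.50645654 0.03098315 0.128     ] [ 0.53395835 -0.01362628  0.0925    ] 121.65391802104062 0.052405640018295986
```

```bash
python3 -c "
from station import job
print(job.hand_in())"
```

```text
the job is handed in; nothing more can be done
None
```

The job is done and handed in, with about 30 s of the 72 s used. `hand_in()` returned no verdict.

- **Slide out and casting:** I pulled the slide out until it met its front stop, about 104 mm and 33 N at the handle. I laid the long casting flat inside the rim and let go. The wrist picture showed it clear of the rim on three sides. Its fourth edge, at the bridge end, was hidden from the camera.
- **Slide home:** I pushed the slide in until the force rose to about 19 N against the back stop, roughly 106 mm of travel.
- **Crank:** I turned it clockwise about 118° until the force rose from about 2–3 N to about 22 N, which I took as bottomed. I then backed it off by about 90°. The knob was at about 31° when bottomed and at 121–122° at the end, by both the wrist and top cameras. I put the error at about 3°.
- **Final state:** Pictures taken with the arm well clear showed the slide still home, the casting under the bridge, and the gripper touching nothing. I never touched the short casting or the clamp blocks. I did not check the blocks again at the end.

**Disagreements:**
- The recognition networks differed by up to about 2 cm on some points, such as the slide handle and the knob. The side camera's last crank-axis reading was plainly wrong.
- I relied on contact forces and my own measurements from the pictures instead.

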